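Open the mirror's childproof battery drawer with the pin tool

TASK

The lighted mirror lies on its face and its coin cell needs changing: take the pin tool from the stand, hold the recessed release button at the bottom of the drawer's well down with the pin, and keep holding it while you push the battery drawer out to its stop. Press and push gently, without forcing the catch, then put the pin tool back upright in the hole it came from, resting on its collar. Leave the brush, the cuticle pusher, the atomizer and the lipstick as they stand.

Things in the scene. Friction and masses are not known exactly. Their poses are not given: they have to be found in the camera images.
- pin_tool: steel pin tool, 110 mm long, standing pin down in the stand: the one with a plain knurled round handle and a flat disc on its end. Origin at the pin's tip, z up the tool. Heights from the tip: pin 4 mm thick to 22 mm, cone to 26, shank 8 mm thick to 38, collar 18 mm thick to 41 (its underside rests on the stand), handle 12 mm thick to 104, end disc 14 mm thick to 110. 35 to 70 g
- pin_tool_grip (a point): the middle of the pin tool's handle, on its axis, 72.5 mm above the tip; the place to grip it
- pin_tip (a point): the centre of the pin's flat tip, 4 mm across. The pin tool may bear on the mirror, its drawer or its button, down and sideways together, with at most 14 N: more breaks the catch
- tool_stand: fixed frosted acrylic tool stand, 50 mm (x) by 150 mm (y) by 44 mm high, three round holes 10.5 mm wide and 41 mm deep along its y axis at -46, 0 and +46 mm; origin at the centre of its underside. Pin tool, brush and cuticle pusher stand in them on their collars; which tool is in which hole varies
- mirror: lighted easel mirror lying on its face, fixed: a slab 150 mm (x) by 190 mm (y), its back up, 26 mm above the table, with a folded chrome wire easel leg on it (top at 32 mm). Origin at the centre of its underside. The battery drawer lies in the middle of its -x edge, the edge the wire leaves open, and slides out along the mirror's -x
- well (a point): centre of the mouth of the well, a round hole 8 mm wide straight down through the drawer's top, 18 mm in from its front; axes as the mirror's. Moves with the drawer, and so does the black release button in it: the pin in the well both holds the button down and pushes the drawer by the well's wall. Its face (6.6 mm wide) rests 4 to 12 mm below the mouth, otherwise at each start; no reading tells it
- drawer_front (a point): middle of the drawer's front upper edge, level with the mirror's back; the well lies 56.7 mm and this edge 74.7 mm from the mirror's centre. The release button is sprung: 3 N to start it, then 1.2 N per mm; the catch is clear after 2.5 mm of travel (6 N), the button bottoms at 3.2 mm (6.8 N) and is hard below that
- drawer (a joint): how far the battery drawer (47 mm wide) is slid out, m: 0 shut, 0.032 at its stop. It rubs with about 1.5 N and stays where it is left. The catch locks it when shut and, if the button comes up too soon, again at a safety stop 14 mm out; past 23 mm it is free of the catch
- brush: make-up brush in the stand, 106 mm long, dark rounded head 25 mm thick; leave alone
- cuticle_pusher: steel cuticle pusher in the stand, 111 mm long, flat spade end up; leave alone
- atomizer: matte black atomizer 28 mm thick, 95 mm tall, standing between mirror and stand; leave alone
- lipstick: square black lipstick 21 mm wide, 76 mm tall, standing before the mirror and the stand; leave alone
There are look-alikes about, which are no part of the job. Of the things that look like the mirror, take the one that is farthest from the robot's base at the start.

How it is judged:
By the outcome, as a careful person would: the job done as asked, in the order asked, and still so for the second after the job is handed in, with the robot touching nothing.
It also fails if it takes over 72 s, if anything falls off the work surface, if the arm or the gripper's body presses on something with over 40 N, if the wrist force passes 120 N, or if a joint passes its speed limit or range.

ROBOT

A 6-joint arm with a two-finger parallel gripper is mounted at the origin on the work surface. World frame = base frame: x ahead of the robot, y to its left, z up, the work surface at z = 0. Lengths are in m, angles in degrees, forces in N, time in s.
With the tool pointing down it reaches from about 0.25 to 0.725 m from the base axis. Payload 9.7 kg.
Tool frame: the origin (TCP) lies at the very end of the fingers, on their centre line; the grasp point (between the pads) lies 19 mm behind it; z points along the fingers, y is the line along which they close (so a half turn about z gives the same grasp; the last joint's range is limited). The gripper opens to 85 mm and grips with 20 to 120 N. Pads are 22 mm wide; open, the fingers measure 114 mm over their backs; the gripper's body (76 mm by 85 mm) begins 54 mm behind the grasp point. The pads swing forward as they close: fully open they stand 13 mm farther back than shut.
Start: joints at [-72.651, 4.979, 10.078, 95.1, 0, 90], TCP at [0.164, -0.525, 0.211] pointing down, gripper open.
Joint ranges: [-179.16, 179.16], [-48.56, 103.87], [-65.8, 70.77], [-126.05, 130.52], [-82.76, 87.17], [-180, 180]. Speed limits (degrees/s): [127.2, 127.2, 147.25, 180, 180, 180].

INTERFACE

Orientations are given as a 3x3 rotation matrix whose columns are the frame's x, y, z axes.
In Python, from bench import * gives the robot as it stands.
- The arm moves only by the shell command python3 -m inch 'ROWS' [FORCE]. ROWS is JSON, a list of rows, each an object of numbers: "hand": the gripper's target within -1 to 1 (shut at 1, half-way at 0, fully open at -1); "tx", "ty", "tz": the shift along the world's x, y, z in cm; "wx", "wy", "wz": the turn, a rotation vector about the world's x, y, z in rad. In form: [{"hand": .., "tx": .., "ty": .., "tz": .., "wx": .., "wy": .., "wz": ..}, ...]. A call has 1 to 20 rows; each row shifts and turns the commanded pose from where the row before left it; what a row does not reach is not made up. A row lasts 1/12 s, in which the tool goes at most 41.7 mm and 7.16 degrees, less where a joint would pass 70% of its speed; a pose out of reach is approached as far as the arm can. A call with a gripper value outside its range is refused whole. The fingers move at their own pace and stop on an object; FORCE is the grip in N (left out, the last holds). Time passes only in rows, so rows that do not move let the fingers close. It gives the time, the measured TCP pose, the force, the opening and the grip force at its end, in the units of the state.
- get_state(): the state, without advancing time (a new reading comes with each control period).
- camera(name): name is "scene" or "top" or "wrist"; returns a dict with "image" (384x512x3 uint8, red, green, blue), "range_z" (384x512 float32, m along the optical axis (not along the pixel's ray), 0 where there is no reading), "intrinsics" (3x3 intrinsics, pixels), "cam_to_world" (4x4, takes a point from camera to world coordinates). Camera axes: x right, y down, z forward; pixel columns grow to the right and rows downward; lengths in m; the calibration is good to about 2 mm. A picture is of the moment at which its call begins.
- finish_job(): hands the job in; it is judged then, once.
The state is a dict: "time": time; "joint_pos": joint angles; "qd": joint speeds; "effort": joint torques, N m; "tool_pos": TCP position; "orientation": TCP orientation; "ft_force": force on the tool from outside, world axes, zero at the start; "torque": the same for the moment, N m; "gripper_width": finger opening in m; "grasp_force": force on a finger pad.
Only numpy, scipy, OpenCV 4.12 (cv2) and the standard library are available. Lean on these libraries where they do the work, as an engineer would, in place of code of your own. Each camera call takes 0.05 s, during which the arm holds its last target. There are 200 camera calls.

## Working session

There is one attempt and no reset: what is moved stays moved. The work goes in short steps, Python scripts to look and compute and a shell command to move; the robot and the scene stay as the last step left them, time stands still between calls to the robot, and variables do not carry over. Pictures are saved under pics/ and viewed, at most 10 in all, crops included, and the job is handed in when it is done.

```bash
mkdir -p pics; ls
python3 - <<'E'
from bench import *
import cv2,numpy as np,pickle
d={}
for n in("scene","top"):
    c=camera(n);d[n]=c;cv2.imwrite(f"pics/{n}0.png",c["image"][:,:,::-1]);print(n,c["intrinsics"].round(1).tolist(),c["cam_to_world"].round(3).tolist())
pickle.dump(d,open("d0.pkl","wb"))
s=get_state();print(s["time"],s["orientation"],s["gripper_width"])
E
```

```text
pics
scene [[455.6, 0.0, 256.4], [0.0, 455.6, 191.9], [0.0, 0.0, 1.0]] [[0.539, 0.491, -0.684, 1.143], [0.842, -0.33, 0.427, -0.485], [-0.016, -0.806, -0.591, 0.646], [0.0, 0.0, 0.0, 1.0]]
top [[464.2, 0.0, 255.0], [0.0, 464.2, 191.1], [0.0, 0.0, 1.0]] [[0.122, -0.97, 0.209, 0.283], [-0.993, -0.12, 0.021, -0.1], [0.004, -0.21, -0.978, 1.012], [0.0, 0.0, 0.0, 1.0]]
0.1 [[ 9.54510744e-01  2.98176292e-01 -3.72826505e-04]
 [ 2.98176525e-01 -9.54510070e-01  1.13410095e-03]
 [-1.77046378e-05 -1.19367965e-03 -9.99999287e-01]] 0.08515038217149744
```

View pics/scene0.png

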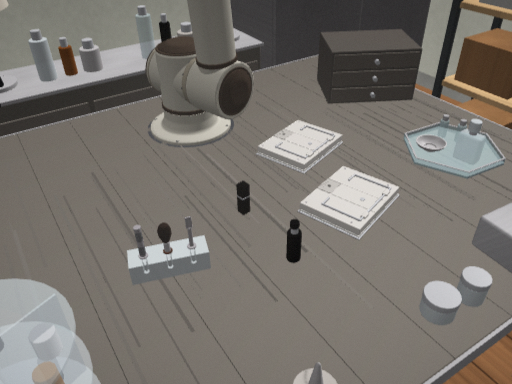

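View pics/top0.png

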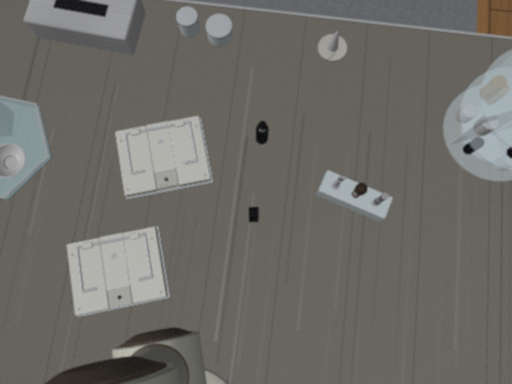

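The target mirror is the upper one in the top view, around (163,157), with its well at about (167,180). The stand is at (355,195) with the brush in the middle. I'll zoom in to tell the two steel tools apart.

```bash
cat > h.py <<'E'
import numpy as np,cv2,pickle
def ray(c,u,v,z):
    K=c["intrinsics"];T=c["cam_to_world"];d=T[:3,:3]@np.array([(u-K[0,2])/K[0,0],(v-K[1,2])/K[1,1],1])
    o=T[:3,3];return (o+d*(z-o[2])/d[2])
E
python3 - <<'E'
from h import *
d=pickle.load(open("d0.pkl","rb"))
t=d["top"]["image"][:,:,::-1];s=d["scene"]["image"][:,:,::-1]
a=cv2.resize(s[205:285,110:220],(550,400),interpolation=cv2.INTER_CUBIC)
b=cv2.resize(t[110:205,110:220],(0,0),fx=5,fy=5,interpolation=cv2.INTER_CUBIC)[:475,:]
im=np.zeros((600,800,3),np.uint8)
im[:290,:400]=cv2.resize(a,(400,290)); im[:345,400:]=cv2.resize(b,(400,345)); im[300:600,:400]=cv2.resize(t[165:225,315:395],(400,300),interpolation=cv2.INTER_CUBIC)
cv2.imwrite("pics/z0.png",im)
def quad(img,roi,thr,z):
    x0,y0,x1,y1=roi;g=img[y0:y1,x0:x1].min(2);m=(g>thr).astype(np.uint8);m=cv2.morphologyEx(m,cv2.MORPH_CLOSE,np.ones((9,9)))
    c=max(cv2.findContours(m,0,1)[0],key=cv2.contourArea);r=cv2.boxPoints(cv2.minAreaRect(c))+[x0,y0]
    return r
for nm,roi,z in(("mirror",(105,105,225,205),.026),("stand",(305,160,405,230),.044)):
    r=quad(t,roi,130,z);P=np.array([ray(d["top"],u,v,z) for u,v in r]);print(nm,r.round(1).tolist(),P[:,:2].round(4).tolist(),P.mean(0).round(4))
for nm,u,v,z in(("well",167,180,.026),("atom",262,127,.09),("lip",254,214,.07),):print(nm,ray(d["top"],u,v,z).round(4))
E
```

```text
mirror [[112.0, 130.9], [200.0, 114.1], [212.9, 182.2], [124.9, 199.0]] [[0.5909, 0.2547], [0.6544, 0.0658], [0.5021, 0.0146], [0.4419, 0.1981]] [0.5473 0.1333 0.026 ]
stand [[317.4, 190.8], [326.5, 169.0], [393.2, 196.8], [384.1, 218.6]] [[0.507, -0.2113], [0.5573, -0.2263], [0.5137, -0.3728], [0.4644, -0.3565]] [ 0.5106 -0.2917  0.044 ]
well [0.4947 0.1148 0.026 ]
atom [ 0.6181 -0.078   0.09  ]
lip [ 0.4363 -0.0836  0.07  ]
```

View pics/z0.png

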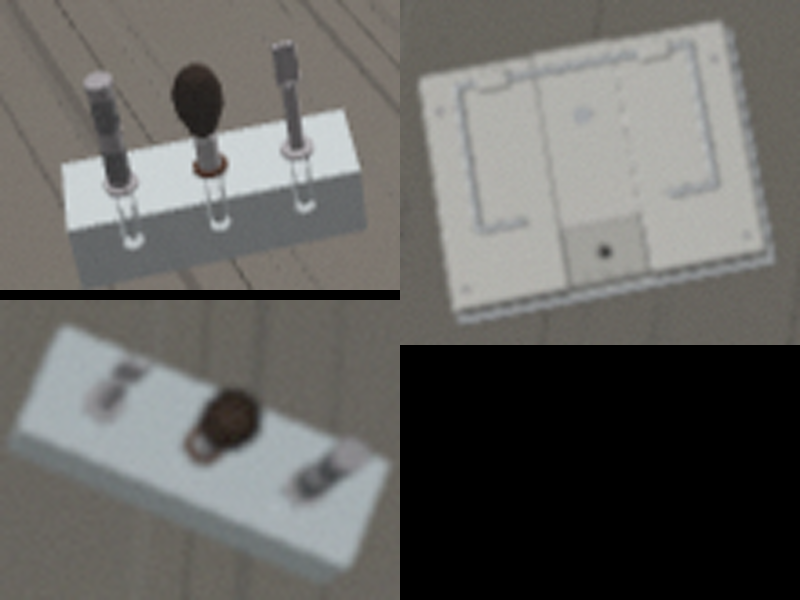

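The tall cylinder with the disc end, at the -y end of the stand (left in the scene view, right in the top view), is the pin tool. The spade is at the other end. I'll move above the pin tool with the closing line along the stand's x axis.

```bash
python3 -m inch '[{"hand":0,"tx":3.3,"ty":1.9,"tz":0.3,"wz":0.122},{"hand":0,"tx":3.3,"ty":1.9,"tz":0.3,"wz":0.122},{"hand":0,"tx":3.3,"ty":1.9,"tz":0.3,"wz":0.122},{"hand":0,"tx":3.3,"ty":1.9,"tz":0.3,"wz":0.122},{"hand":0,"tx":3.3,"ty":1.9,"tz":0.3,"wz":0.122},{"hand":0,"tx":3.3,"ty":1.9,"tz":0.3,"wz":0.122},{"hand":0,"tx":3.3,"ty":1.9,"tz":0.3,"wz":0.122},{"hand":0,"tx":3.3,"ty":1.9,"tz":0.3,"wz":0.122},{"hand":0,"tx":3.3,"ty":1.9},{"hand":0,"tx":3.3,"ty":1.9},{"hand":0},{"hand":0},{"hand":0},{"hand":0}]'
python3 - <<'E'
from bench import *
import cv2,pickle
c=camera("wrist");cv2.imwrite("pics/w1.png",c["image"][:,:,::-1]);pickle.dump(c,open("w1.pkl","wb"));print(c["intrinsics"].round(1).tolist(),c["cam_to_world"].round(3).tolist(),get_state()["joint_pos"])
E
```

```text
[[274.2, 0.0, 254.7], [0.0, 274.2, 187.9], [0.0, 0.0, 1.0]] [[0.298, -0.915, -0.272, 0.233], [-0.955, -0.286, -0.084, -0.502], [-0.001, 0.285, -0.959, 0.372], [0.0, 0.0, 0.0, 1.0]] [-7.26499664e+01  5.00347040e+00  1.00432243e+01  9.50983800e+01
  2.58107671e-04  9.00017135e+01]invalid input
```

View pics/w1.png

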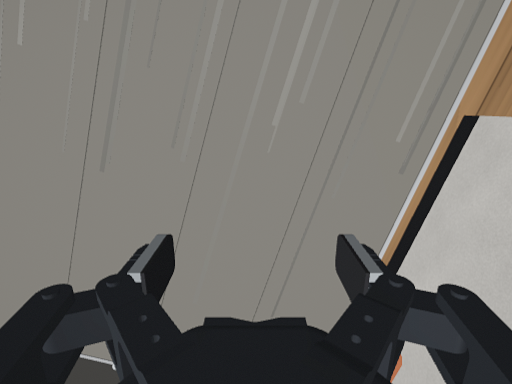

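Refused, perhaps because every key is needed. The wrist view shows only table, with the fingers at (150,265) and (360,265).

```bash
python3 -m inch '[{"hand":0,"tx":3.3,"ty":1.9,"tz":0.3,"wx":0,"wy":0,"wz":0.122},{"hand":0,"tx":3.3,"ty":1.9,"tz":0.3,"wx":0,"wy":0,"wz":0.122},{"hand":0,"tx":3.3,"ty":1.9,"tz":0.3,"wx":0,"wy":0,"wz":0.122},{"hand":0,"tx":3.3,"ty":1.9,"tz":0.3,"wx":0,"wy":0,"wz":0.122},{"hand":0,"tx":3.3,"ty":1.9,"tz":0.3,"wx":0,"wy":0,"wz":0.122},{"hand":0,"tx":3.3,"ty":1.9,"tz":0.3,"wx":0,"wy":0,"wz":0.122},{"hand":0,"tx":3.3,"ty":1.9,"tz":0.3,"wx":0,"wy":0,"wz":0.122},{"hand":0,"tx":3.3,"ty":1.9,"tz":0.3,"wx":0,"wy":0,"wz":0.122},{"hand":0,"tx":3.3,"ty":1.9,"tz":0,"wx":0,"wy":0,"wz":0},{"hand":0,"tx":3.3,"ty":1.9,"tz":0,"wx":0,"wy":0,"wz":0},{"hand":0,"tx":0,"ty":0,"tz":0,"wx":0,"wy":0,"wz":0},{"hand":0,"tx":0,"ty":0,"tz":0,"wx":0,"wy":0,"wz":0},{"hand":0,"tx":0,"ty":0,"tz":0,"wx":0,"wy":0,"wz":0}]'
python3 - <<'E'
from bench import *
import cv2,pickle
c=camera("wrist");cv2.imwrite("pics/w2.png",c["image"][:,:,::-1]);pickle.dump(c,open("w1.pkl","wb"));s=get_state();print(c["cam_to_world"].round(3).tolist(),s["joint_pos"],s["orientation"])
E
```

```text
time: 1.23
tool_pos: [0.4938, -0.3349, 0.2348]
orientation: [[0.287, 0.958, -0.001], [0.958, -0.287, 0.0], [0.0, -0.001, -1.0]]
ft_force: [-0.4, -0.1, 0.2]
gripper_width: 0.0422
grasp_force: 0.0
[[0.958, -0.275, -0.083, 0.515], [-0.287, -0.918, -0.272, -0.264], [-0.002, 0.284, -0.959, 0.397], [0.0, 0.0, 0.0, 1.0]] [-3.41994020e+01  1.22773816e+01  2.09598597e+01  9.87074063e+01
 -1.29474050e-02  7.25590587e+01] [[ 2.88337600e-01  9.57528690e-01 -4.86863263e-04]
 [ 9.57528810e-01 -2.88337606e-01  5.76465747e-05]
 [-8.51827389e-05 -4.82807276e-04 -9.99999880e-01]]
```

View pics/w2.png

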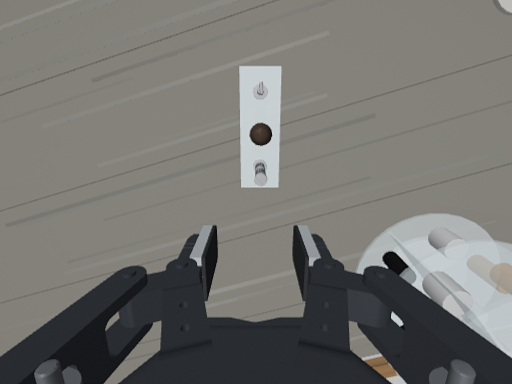

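The wrist view shows the stand spanning (240,66)–(280,187), with the pin tool's end disc at about (260,179) and its collar at (260,165). I'll measure both.

Run:
```python
from h import *
c=pickle.load(open("w1.pkl","rb"));im=c["image"];rz=c["range_z"]
for v in (165,172,178,182):print(v,rz[v,260].round(4),end=' ')
b=im[:,:,2].astype(int);m=np.zeros(b.shape,np.uint8);m[60:192,230:290]=(im[60:192,230:290].min(2)>150)
m=cv2.morphologyEx(m,cv2.MORPH_CLOSE,np.ones((41,5)))
k=max(cv2.findContours(m,0,1)[0],key=cv2.contourArea)
a=cv2.approxPolyDP(k,6,True)[:,0];print(a.tolist())
P=np.array([ray(c,u,v,.044)[:2] for u,v in a]);print(P.round(4).tolist(),cv2.minAreaRect((P*1000).astype(np.float32)))
print("disc",ray(c,260.5,179,.116),"collar",ray(c,260.5,166,.047),"brush",ray(c,261,134,.11),"spade collar",ray(c,260.5,92,.047))
cv2.imwrite("pics/w2c.png",cv2.resize(im[145:195,235:285,::-1],(500,500),interpolation=cv2.INTER_CUBIC))
```

```text
165 0.3319 172 0.2928 178 0.2919 182 0.2918 [[239, 66], [241, 187], [277, 187], [281, 66]]
[[0.5101, -0.2144], [0.4674, -0.3576], [0.5136, -0.3714], [0.5578, -0.2287]] ((512.4435424804688, -293.0748291015625), (149.4463653564453, 49.77684783935547), 73.29100799560547)
disc [ 0.49954627 -0.33598698  0.116     ] collar [ 0.500625   -0.33692711  0.047     ] brush [ 0.51319111 -0.29171143  0.11      ] spade collar [ 0.52620401 -0.24974411  0.047     ]
```

View pics/w2c.png

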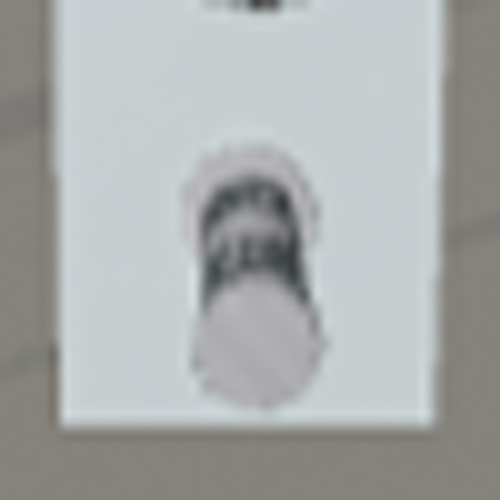

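The disc gives the pin tool at about (0.4995, -0.3365). The TCP needs +0.57 cm x and -0.15 cm y, then down to z = 0.0595.

```bash
python3 -m inch '[{"hand":0,"tx":0.57,"ty":-0.15,"tz":-2.5,"wx":0,"wy":0,"wz":0},{"hand":0,"tx":0,"ty":0,"tz":-3.5,"wx":0,"wy":0,"wz":0},{"hand":0,"tx":0,"ty":0,"tz":-3.5,"wx":0,"wy":0,"wz":0},{"hand":0,"tx":0,"ty":0,"tz":-3.5,"wx":0,"wy":0,"wz":0},{"hand":0,"tx":0,"ty":0,"tz":-3,"wx":0,"wy":0,"wz":0},{"hand":0,"tx":0,"ty":0,"tz":-1.5,"wx":0,"wy":0,"wz":0},{"hand":0,"tx":0,"ty":0,"tz":0,"wx":0,"wy":0,"wz":0},{"hand":0,"tx":0,"ty":0,"tz":0,"wx":0,"wy":0,"wz":0}]'
python3 -m inch '[{"hand":1,"tx":0,"ty":0,"tz":0,"wx":0,"wy":0,"wz":0},{"hand":1,"tx":0,"ty":0,"tz":0,"wx":0,"wy":0,"wz":0},{"hand":1,"tx":0,"ty":0,"tz":0,"wx":0,"wy":0,"wz":0},{"hand":1,"tx":0,"ty":0,"tz":0,"wx":0,"wy":0,"wz":0},{"hand":1,"tx":0,"ty":0,"tz":0,"wx":0,"wy":0,"wz":0},{"hand":1,"tx":0,"ty":0,"tz":0,"wx":0,"wy":0,"wz":0},{"hand":1,"tx":0,"ty":0,"tz":0,"wx":0,"wy":0,"wz":0},{"hand":1,"tx":0,"ty":0,"tz":0,"wx":0,"wy":0,"wz":0}]' 60
```

```text
time: 1.95
tool_pos: [0.4985, -0.3371, 0.0603]
orientation: [[0.29, 0.957, -0.001], [0.957, -0.29, 0.0], [0.0, -0.001, -1.0]]
ft_force: [1.0, 0.5, 1.3]
gripper_width: 0.0428
grasp_force: 0.0
time: 2.62
tool_pos: [0.5001, -0.3371, 0.0623]
orientation: [[0.288, 0.958, 0.002], [0.958, -0.288, -0.002], [-0.001, 0.002, -1.0]]
ft_force: [-3.2, -0.1, 7.0]
gripper_width: 0.0114
grasp_force: 58.3
```

Gripped with a 11.4 mm opening. Lifting and moving to look at the well.

```bash
python3 -m inch '[{"hand":1,"tx":0,"ty":0,"tz":1,"wx":0,"wy":0,"wz":0},{"hand":1,"tx":0,"ty":0,"tz":2,"wx":0,"wy":0,"wz":0},{"hand":1,"tx":0,"ty":0,"tz":3,"wx":0,"wy":0,"wz":0},{"hand":1,"tx":0,"ty":0,"tz":3,"wx":0,"wy":0,"wz":0},{"hand":1,"tx":0,"ty":0,"tz":3,"wx":0,"wy":0,"wz":0},{"hand":1,"tx":-0.3,"ty":2,"tz":0,"wx":0,"wy":0,"wz":0},{"hand":1,"tx":-0.3,"ty":3.5,"tz":0,"wx":0,"wy":0,"wz":0},{"hand":1,"tx":-0.3,"ty":3.5,"tz":0,"wx":0,"wy":0,"wz":0},{"hand":1,"tx":-0.3,"ty":3.5,"tz":0,"wx":0,"wy":0,"wz":0},{"hand":1,"tx":-0.3,"ty":3.5,"tz":0,"wx":0,"wy":0,"wz":0},{"hand":1,"tx":-0.3,"ty":3.5,"tz":0,"wx":0,"wy":0,"wz":0},{"hand":1,"tx":-0.3,"ty":3.5,"tz":0,"wx":0,"wy":0,"wz":0},{"hand":1,"tx":-0.3,"ty":3.5,"tz":0,"wx":0,"wy":0,"wz":0},{"hand":1,"tx":-0.3,"ty":3.5,"tz":0,"wx":0,"wy":0,"wz":0},{"hand":1,"tx":-0.3,"ty":3.5,"tz":0,"wx":0,"wy":0,"wz":0},{"hand":1,"tx":0,"ty":2,"tz":0,"wx":0,"wy":0,"wz":0},{"hand":1,"tx":0,"ty":0,"tz":0,"wx":0,"wy":0,"wz":0},{"hand":1,"tx":0,"ty":0,"tz":0,"wx":0,"wy":0,"wz":0},{"hand":1,"tx":0,"ty":0,"tz":0,"wx":0,"wy":0,"wz":0}]'
python3 - <<'E'
from bench import *
import cv2,pickle
c=camera("wrist");cv2.imwrite("pics/w3.png",c["image"][:,:,::-1]);pickle.dump(c,open("w3.pkl","wb"));s=get_state();print(s["tool_pos"],s["ft_force"])
E
```

```text
time: 4.2
tool_pos: [0.4699, 0.0184, 0.1809]
orientation: [[0.287, 0.958, 0.001], [0.958, -0.287, -0.0], [0.0, 0.001, -1.0]]
ft_force: [-0.4, -1.3, -1.5]
gripper_width: 0.011
grasp_force: 58.6
[0.4698586  0.01797222 0.18069794] [-0.06301568 -0.27698112 -0.37744498]
```

View pics/w3.png

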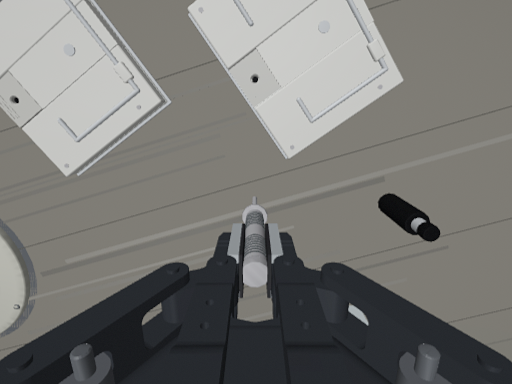

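The well is at about (255,79) in the target mirror, whose front edge runs (189,13)–(289,158). The pin tip is at about (254,198) and the tool hangs straight.

Run:
```python
from h import *
from bench import get_state
c=pickle.load(open("w3.pkl","rb"));im=c["image"];g=im.mean(2)
w=(g[70:90,245:266]<80);v,u=np.nonzero(w);cu,cv_=u.mean()+245,v.mean()+70;print("well px",cu,cv_,w.sum(), "depth there",c["range_z"][79,255])
W=ray(c,cu,cv_,.026);print("well",W)
a,b=ray(c,189.5,13,.026),ray(c,289,158,.026);e=a-b;print("edge",a[:2],b[:2],np.linalg.norm(e),"yaw",np.degrees(np.arctan2(-e[0],e[1])))
for z in(.122,.125,.128):print("tip",z,ray(c,254.5,197,z))
print([c["range_z"][v,254].round(4) for v in range(194,212,2)])
n=np.array([-e[1],e[0],0])/np.linalg.norm(e);print("out dir",n, "well->front edge dist",(b-W)@n)
T=np.linalg.inv(c["cam_to_world"]);p=T@np.r_[get_state()["tool_pos"][:2],.1246,1];q=c["intrinsics"]@p[:3];print("expected tip px",q/q[2])
cv2.imwrite("pics/w3c.png",np.hstack([cv2.resize(im[55:105,230:280,::-1],(390,390),interpolation=cv2.INTER_CUBIC),cv2.resize(im[185:235,230:280,::-1],(390,390),interpolation=cv2.INTER_CUBIC)]))
```

```text
well px 254.8846153846154 78.6923076923077 26 depth there 0.30241933
well [0.49958127 0.11684727 0.026     ]
edge [0.453959   0.19537487] [0.51291569 0.02267987] 0.18248137960599464 yaw 18.849493204630587
tip 0.122 [0.46976599 0.01892084 0.122     ]
tip 0.125 [0.47005391 0.01987664 0.125     ]
tip 0.128 [0.47034183 0.02083244 0.128     ]
[np.float32(0.3612), np.float32(0.2295), np.float32(0.2236), np.float32(0.2198), np.float32(0.2144), np.float32(0.1902), np.float32(0.1893), np.float32(0.1895), np.float32(0.1872)]
out dir [-0.94637053 -0.32308331  0.        ] well->front edge dist 0.01780461482844963
expected tip px [254.92956294 198.97449998   1.        ]
```

View pics/w3c.png

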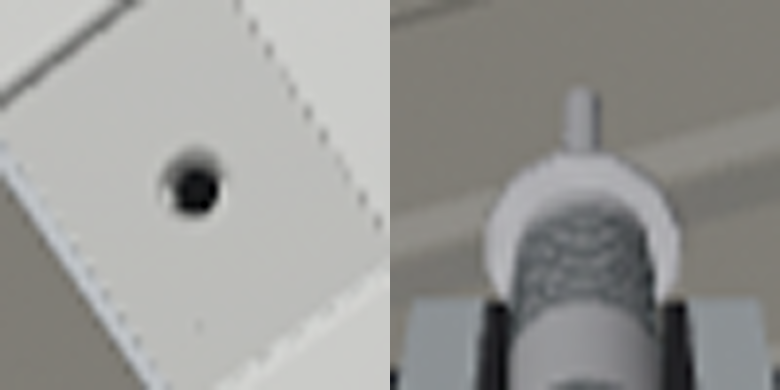

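The well's mouth centre is at (254.2,77.9) and the pin tip at (254.1,198). I'll work out the shift needed.

Run:
```python
from h import *
c=pickle.load(open("w3.pkl","rb"))
W=ray(c,254.2,77.9,.026)
for z in(.1225,.1246,.1265):
    t=ray(c,254.1,198,z);print("tip",t,"well",W,"shift",W-t)
```

```text
tip [0.46923274 0.01832293 0.1225    ] well [0.49910375 0.11782163 0.026     ] shift [ 0.02987101  0.0994987  -0.0965    ]
tip [0.46943982 0.01899921 0.1246    ] well [0.49910375 0.11782163 0.026     ] shift [ 0.02966393  0.09882242 -0.0986    ]
tip [0.46962718 0.01961108 0.1265    ] well [0.49910375 0.11782163 0.026     ] shift [ 0.02947657  0.09821055 -0.1005    ]
```

```bash
python3 -m inch '[{"hand":1,"tx":0.99,"ty":3.3,"tz":0,"wx":0,"wy":0,"wz":0},{"hand":1,"tx":0.99,"ty":3.3,"tz":-1,"wx":0,"wy":0,"wz":0},{"hand":1,"tx":0.99,"ty":3.28,"tz":-2,"wx":0,"wy":0,"wz":0},{"hand":1,"tx":0,"ty":0,"tz":-3,"wx":0,"wy":0,"wz":0},{"hand":1,"tx":0,"ty":0,"tz":-2,"wx":0,"wy":0,"wz":0},{"hand":1,"tx":0,"ty":0,"tz":-0.8,"wx":0,"wy":0,"wz":0},{"hand":1,"tx":0,"ty":0,"tz":0,"wx":0,"wy":0,"wz":0},{"hand":1,"tx":0,"ty":0,"tz":0,"wx":0,"wy":0,"wz":0},{"hand":1,"tx":0,"ty":0,"tz":0,"wx":0,"wy":0,"wz":0},{"hand":1,"tx":0,"ty":0,"tz":0,"wx":0,"wy":0,"wz":0}]'
python3 - <<'E'
from bench import *
import cv2,pickle,numpy as np
from h import ray
c=camera("wrist");s=get_state();pickle.dump((c,s["tool_pos"]),open("w4.pkl","wb"));print(s["tool_pos"],s["ft_force"])
T=np.linalg.inv(c["cam_to_world"]);t=s["tool_pos"]
for p in([.4991,.1178,.026],[t[0],t[1]+.0005,t[2]-.0563]):
    q=c["intrinsics"]@(T@np.r_[p,1])[:3];print(q[:2]/q[2])
im=c["image"]
cv2.imwrite("pics/w4c.png",cv2.resize(im[165:225,220:290,::-1],(700,600),interpolation=cv2.INTER_CUBIC))
E
```

```text
time: 5.08
tool_pos: [0.5003, 0.117, 0.0939]
orientation: [[0.289, 0.957, 0.002], [0.957, -0.289, 0.001], [0.001, 0.002, -1.0]]
ft_force: [0.4, -0.0, -0.0]
gripper_width: 0.0113
grasp_force: 58.6
[0.50019563 0.11709363 0.09370055] [ 0.85697862 -0.72383912 -0.17213187]
[253.12579335 193.9785865 ]
[254.39442584 197.97228818]
```

View pics/w4c.png

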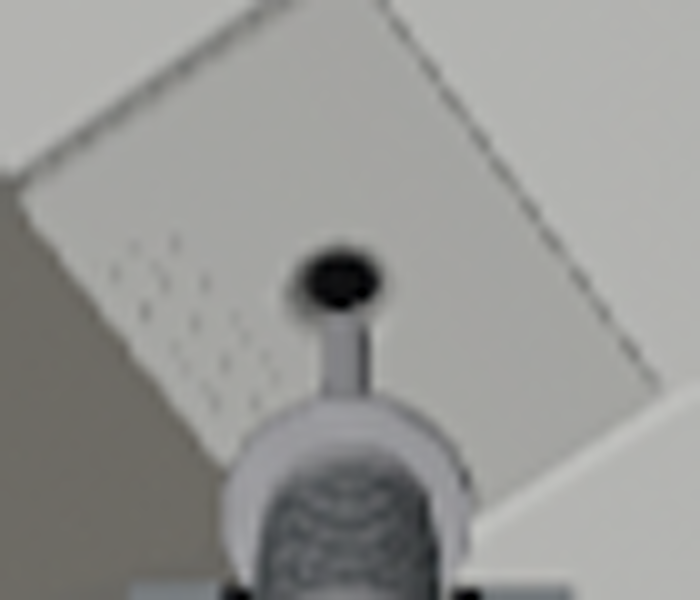

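The pin tip sits about 0.8 mm to the right of the well's centre and about 0.9 mm short of it. I'll correct by -0.08 cm x and +0.09 cm y, then lower the tip to just inside the mouth.

```bash
python3 -m inch '[{"hand":1,"tx":-0.08,"ty":0.09,"tz":0,"wx":0,"wy":0,"wz":0},{"hand":1,"tx":0,"ty":0,"tz":-0.4,"wx":0,"wy":0,"wz":0},{"hand":1,"tx":0,"ty":0,"tz":-0.4,"wx":0,"wy":0,"wz":0},{"hand":1,"tx":0,"ty":0,"tz":-0.2,"wx":0,"wy":0,"wz":0},{"hand":1,"tx":0,"ty":0,"tz":-0.2,"wx":0,"wy":0,"wz":0},{"hand":1,"tx":0,"ty":0,"tz":-0.1,"wx":0,"wy":0,"wz":0},{"hand":1,"tx":0,"ty":0,"tz":0,"wx":0,"wy":0,"wz":0},{"hand":1,"tx":0,"ty":0,"tz":0,"wx":0,"wy":0,"wz":0},{"hand":1,"tx":0,"ty":0,"tz":0,"wx":0,"wy":0,"wz":0}]'
python3 -m inch '[{"hand":1,"tx":0,"ty":0,"tz":-0.1,"wx":0,"wy":0,"wz":0},{"hand":1,"tx":0,"ty":0,"tz":-0.1,"wx":0,"wy":0,"wz":0},{"hand":1,"tx":0,"ty":0,"tz":0,"wx":0,"wy":0,"wz":0},{"hand":1,"tx":0,"ty":0,"tz":0,"wx":0,"wy":0,"wz":0}]'
```

```text
time: 5.88
tool_pos: [0.4986, 0.1183, 0.0793]
orientation: [[0.288, 0.958, 0.0], [0.958, -0.288, 0.0], [0.0, 0.0, -1.0]]
ft_force: [0.4, 0.4, -0.6]
gripper_width: 0.0111
grasp_force: 58.5
time: 6.22
tool_pos: [0.4986, 0.1182, 0.0771]
orientation: [[0.288, 0.958, -0.0], [0.958, -0.288, -0.0], [-0.0, -0.0, -1.0]]
ft_force: [-1.1, -0.2, -0.8]
gripper_width: 0.0111
grasp_force: 58.5
```

The tip is below the mouth level with no force, so the pin is in the well. I'll continue slowly until it meets the button.

```bash
for i in 1 2; do python3 -m inch '[{"hand":1,"tx":0,"ty":0,"tz":-0.1,"wx":0,"wy":0,"wz":0},{"hand":1,"tx":0,"ty":0,"tz":0,"wx":0,"wy":0,"wz":0},{"hand":1,"tx":0,"ty":0,"tz":0,"wx":0,"wy":0,"wz":0}]' | grep -E "pos|ft"; done
```

```text
tool_pos: [0.4987, 0.1183, 0.0765]
ft_force: [0.5, 0.9, 2.5]
tool_pos: [0.4987, 0.1183, 0.0754]
ft_force: [-1.0, -0.2, 4.5]
```

The button is met at TCP z of about 0.0765. I'll press on in smaller steps.

```bash
for i in 1 2; do python3 -m inch '[{"hand":1,"tx":0,"ty":0,"tz":-0.06,"wx":0,"wy":0,"wz":0},{"hand":1,"tx":0,"ty":0,"tz":0,"wx":0,"wy":0,"wz":0},{"hand":1,"tx":0,"ty":0,"tz":0,"wx":0,"wy":0,"wz":0},{"hand":1,"tx":0,"ty":0,"tz":0,"wx":0,"wy":0,"wz":0}]' | grep -E "pos|ft"; done
```

```text
tool_pos: [0.4987, 0.1182, 0.0747]
ft_force: [0.1, -0.2, 4.8]
tool_pos: [0.4987, 0.1182, 0.0741]
ft_force: [-0.9, 0.5, 6.1]
```

```bash
python3 -m inch '[{"hand":1,"tx":0,"ty":0,"tz":-0.05,"wx":0,"wy":0,"wz":0},{"hand":1,"tx":0,"ty":0,"tz":0,"wx":0,"wy":0,"wz":0},{"hand":1,"tx":0,"ty":0,"tz":0,"wx":0,"wy":0,"wz":0},{"hand":1,"tx":0,"ty":0,"tz":0,"wx":0,"wy":0,"wz":0}]' | grep -E "pos|ft"
```

```text
tool_pos: [0.4987, 0.1183, 0.0736]
ft_force: [-0.6, 0.9, 5.5]
```

Now sliding outward along (-0.946, -0.323), starting with 4 mm.

```bash
for i in 1 2; do python3 -m inch '[{"hand":1,"tx":-0.095,"ty":-0.032,"tz":0,"wx":0,"wy":0,"wz":0},{"hand":1,"tx":-0.095,"ty":-0.032,"tz":0,"wx":0,"wy":0,"wz":0},{"hand":1,"tx":0,"ty":0,"tz":0,"wx":0,"wy":0,"wz":0},{"hand":1,"tx":0,"ty":0,"tz":0,"wx":0,"wy":0,"wz":0}]' | grep -E "pos|ft"; done
```

```text
tool_pos: [0.4972, 0.1177, 0.0738]
ft_force: [0.8, 0.7, 5.7]
tool_pos: [0.4954, 0.1171, 0.0739]
ft_force: [0.3, 0.8, 5.2]
```

```bash
for i in 1 2; do python3 -m inch '[{"hand":1,"tx":-0.095,"ty":-0.032,"tz":-0.02,"wx":0,"wy":0,"wz":0},{"hand":1,"tx":-0.095,"ty":-0.032,"tz":-0.01,"wx":0,"wy":0,"wz":0},{"hand":1,"tx":-0.095,"ty":-0.032,"tz":0,"wx":0,"wy":0,"wz":0},{"hand":1,"tx":0,"ty":0,"tz":0,"wx":0,"wy":0,"wz":0},{"hand":1,"tx":0,"ty":0,"tz":0,"wx":0,"wy":0,"wz":0}]' | grep -E "pos|ft"; done
```

```text
tool_pos: [0.4925, 0.1161, 0.0736]
ft_force: [0.8, -0.4, 6.0]
tool_pos: [0.4897, 0.1152, 0.0734]
ft_force: [0.6, 0.2, 5.7]
```

```bash
for i in 1 2 3; do python3 -m inch '[{"hand":1,"tx":-0.095,"ty":-0.032,"tz":0,"wx":0,"wy":0,"wz":0},{"hand":1,"tx":-0.095,"ty":-0.032,"tz":0,"wx":0,"wy":0,"wz":0},{"hand":1,"tx":-0.095,"ty":-0.032,"tz":0,"wx":0,"wy":0,"wz":0},{"hand":1,"tx":-0.095,"ty":-0.032,"tz":0,"wx":0,"wy":0,"wz":0},{"hand":1,"tx":-0.095,"ty":-0.032,"tz":0,"wx":0,"wy":0,"wz":0},{"hand":1,"tx":0,"ty":0,"tz":0,"wx":0,"wy":0,"wz":0},{"hand":1,"tx":0,"ty":0,"tz":0,"wx":0,"wy":0,"wz":0}]' | grep -E "pos|ft"; done
```

```text
tool_pos: [0.485, 0.1136, 0.0734]
ft_force: [0.8, 0.3, 5.8]
tool_pos: [0.4802, 0.112, 0.0734]
ft_force: [1.2, 1.0, 6.9]
tool_pos: [0.4754, 0.1104, 0.0733]
ft_force: [1.6, 0.0, 5.2]
```

```bash
python3 -m inch '[{"hand":1,"tx":-0.095,"ty":-0.032,"tz":0,"wx":0,"wy":0,"wz":0},{"hand":1,"tx":-0.095,"ty":-0.032,"tz":0,"wx":0,"wy":0,"wz":0},{"hand":1,"tx":-0.095,"ty":-0.032,"tz":0,"wx":0,"wy":0,"wz":0},{"hand":1,"tx":-0.095,"ty":-0.032,"tz":0,"wx":0,"wy":0,"wz":0},{"hand":1,"tx":-0.095,"ty":-0.032,"tz":0,"wx":0,"wy":0,"wz":0},{"hand":1,"tx":0,"ty":0,"tz":0,"wx":0,"wy":0,"wz":0},{"hand":1,"tx":0,"ty":0,"tz":0,"wx":0,"wy":0,"wz":0}]' | grep -E "pos|ft";for i in 1 2; do python3 -m inch '[{"hand":1,"tx":-0.048,"ty":-0.016,"tz":0,"wx":0,"wy":0,"wz":0},{"hand":1,"tx":-0.047,"ty":-0.016,"tz":0,"wx":0,"wy":0,"wz":0},{"hand":1,"tx":0,"ty":0,"tz":0,"wx":0,"wy":0,"wz":0},{"hand":1,"tx":0,"ty":0,"tz":0,"wx":0,"wy":0,"wz":0}]' | grep -E "pos|ft"; done
```

```text
tool_pos: [0.4707, 0.1088, 0.0733]
ft_force: [1.2, 0.6, 5.5]
tool_pos: [0.4698, 0.1085, 0.0734]
ft_force: [0.9, -0.1, 5.3]
tool_pos: [0.4688, 0.1081, 0.0733]
ft_force: [1.5, 0.7, 5.3]
```

```bash
for i in 1 2 3; do python3 -m inch '[{"hand":1,"tx":-0.028,"ty":-0.01,"tz":0,"wx":0,"wy":0,"wz":0},{"hand":1,"tx":-0.029,"ty":-0.01,"tz":0,"wx":0,"wy":0,"wz":0},{"hand":1,"tx":0,"ty":0,"tz":0,"wx":0,"wy":0,"wz":0},{"hand":1,"tx":0,"ty":0,"tz":0,"wx":0,"wy":0,"wz":0}]' | grep -E "pos|ft"; done
```

```text
tool_pos: [0.4683, 0.108, 0.0734]
ft_force: [1.5, -0.2, 6.0]
tool_pos: [0.4677, 0.1078, 0.0733]
ft_force: [1.5, 1.0, 6.5]
tool_pos: [0.4674, 0.1076, 0.0734]
ft_force: [2.7, 0.2, 4.9]
```

```bash
for i in 1 2; do python3 -m inch '[{"hand":1,"tx":-0.024,"ty":-0.008,"tz":0,"wx":0,"wy":0,"wz":0},{"hand":1,"tx":-0.024,"ty":-0.008,"tz":0,"wx":0,"wy":0,"wz":0},{"hand":1,"tx":0,"ty":0,"tz":0,"wx":0,"wy":0,"wz":0},{"hand":1,"tx":0,"ty":0,"tz":0,"wx":0,"wy":0,"wz":0}]' | grep -E "pos|ft"; done
```

```text
tool_pos: [0.4671, 0.1074, 0.0735]
ft_force: [3.0, 0.7, 5.7]
tool_pos: [0.4667, 0.1073, 0.0735]
ft_force: [3.5, -0.2, 5.7]
```

The sideways force has risen to 3.5 N and motion has slowed at about 33.8 mm, so the drawer is at its stop. I'll back off inside the well, lift out and look.

```bash
python3 -m inch '[{"hand":1,"tx":0.1,"ty":0.034,"tz":0,"wx":0,"wy":0,"wz":0},{"hand":1,"tx":0.1,"ty":0.034,"tz":0,"wx":0,"wy":0,"wz":0},{"hand":1,"tx":0,"ty":0,"tz":0.1,"wx":0,"wy":0,"wz":0},{"hand":1,"tx":0,"ty":0,"tz":0.2,"wx":0,"wy":0,"wz":0},{"hand":1,"tx":0,"ty":0,"tz":0.3,"wx":0,"wy":0,"wz":0},{"hand":1,"tx":0,"ty":0,"tz":0.5,"wx":0,"wy":0,"wz":0},{"hand":1,"tx":0,"ty":0,"tz":1,"wx":0,"wy":0,"wz":0},{"hand":1,"tx":0,"ty":0,"tz":2,"wx":0,"wy":0,"wz":0},{"hand":1,"tx":0,"ty":0,"tz":3,"wx":0,"wy":0,"wz":0},{"hand":1,"tx":0,"ty":0,"tz":3,"wx":0,"wy":0,"wz":0},{"hand":1,"tx":0,"ty":-2,"tz":1,"wx":0,"wy":0,"wz":0},{"hand":1,"tx":0,"ty":-3.5,"tz":0,"wx":0,"wy":0,"wz":0},{"hand":1,"tx":0,"ty":-3.5,"tz":0,"wx":0,"wy":0,"wz":0},{"hand":1,"tx":0,"ty":0,"tz":0,"wx":0,"wy":0,"wz":0},{"hand":1,"tx":0,"ty":0,"tz":0,"wx":0,"wy":0,"wz":0},{"hand":1,"tx":0,"ty":0,"tz":0,"wx":0,"wy":0,"wz":0}]'
python3 - <<'E'
from bench import *
import cv2,pickle
c=camera("wrist");pickle.dump(c,open("w5.pkl","wb"));cv2.imwrite("pics/w5.png",c["image"][:,:,::-1]);print(get_state()["tool_pos"])
E
```

```text
time: 15.22
tool_pos: [0.4674, 0.0178, 0.1842]
orientation: [[0.289, 0.957, -0.0], [0.957, -0.289, 0.0], [0.0, -0.0, -1.0]]
ft_force: [-0.3, -0.2, -1.0]
gripper_width: 0.0113
grasp_force: 58.5
[0.46743085 0.01825654 0.18405315]
```

View pics/w5.png

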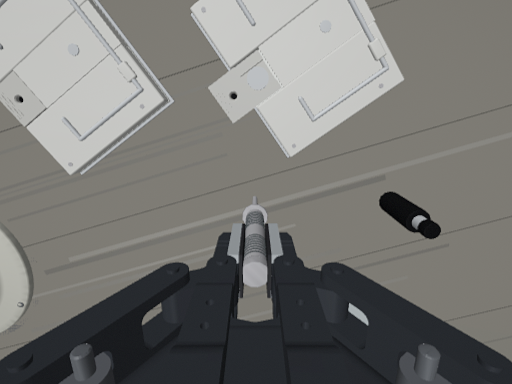

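The drawer is out, with its well now at (233,95) and the coin cell showing. The tool still hangs straight, with its tip at (254,197). I'll measure the travel and the tip.

Run:
```python
from h import *
c=pickle.load(open("w5.pkl","rb"));g=c["image"].mean(2)
v,u=np.nonzero(g[85:106,223:244]<80);u=u.mean()+223;v=v.mean()+85
W=ray(c,u,v,.026);d=W-np.array([.49958,.11685,.026]);print(u,v,W,"travel",np.linalg.norm(d),d@[-.946,-.323,0])
for n in("w3","w5"):
    q=pickle.load(open(n+".pkl","rb"));r=q["image"].mean(2)[188:206,244:266]
    print(n,r[[6,8,10,12,14,16]].round(0).astype(int).tolist());print(r[:,10].astype(int).tolist())
```

```text
233.36666666666667 95.63333333333333 [0.46932197 0.10675403 0.026     ] travel 0.03189791187845131 0.03188509141894496
w3 [[123, 123, 124, 124, 124, 124, 124, 124, 124, 124, 123, 123, 124, 124, 124, 123, 123, 124, 124, 124, 123, 123], [123, 123, 124, 124, 124, 123, 124, 124, 125, 136, 140, 130, 120, 124, 123, 123, 124, 124, 124, 124, 123, 123], [123, 123, 124, 123, 124, 124, 123, 122, 133, 151, 151, 138, 96, 119, 125, 124, 123, 124, 124, 123, 123, 124], [123, 123, 124, 124, 124, 123, 123, 123, 134, 151, 151, 138, 103, 121, 125, 124, 123, 124, 124, 123, 124, 124], [124, 123, 124, 123, 124, 123, 123, 122, 141, 153, 151, 138, 105, 120, 125, 124, 123, 124, 123, 123, 123, 127], [123, 123, 123, 123, 123, 121, 128, 142, 138, 147, 145, 140, 128, 130, 127, 126, 132, 134, 136, 138, 139, 139]]
[123, 123, 124, 123, 123, 124, 122, 122, 140, 151, 151, 151, 151, 150, 150, 150, 145, 167]
w5 [[123, 123, 122, 123, 123, 122, 123, 123, 122, 122, 122, 123, 123, 123, 123, 123, 122, 123, 123, 123, 123, 122], [123, 123, 123, 122, 123, 123, 123, 122, 123, 140, 143, 134, 120, 123, 123, 123, 123, 123, 123, 122, 123, 123], [123, 122, 122, 123, 123, 123, 122, 123, 123, 149, 151, 140, 111, 113, 123, 122, 123, 123, 123, 124, 123, 123], [123, 123, 123, 123, 122, 122, 123, 122, 128, 149, 150, 141, 113, 107, 121, 123, 123, 123, 123, 123, 123, 122], [123, 123, 124, 123, 123, 123, 123, 121, 130, 149, 151, 141, 114, 106, 121, 123, 122, 126, 127, 131, 133, 135], [122, 123, 123, 122, 122, 120, 128, 141, 145, 148, 146, 140, 133, 117, 128, 135, 138, 139, 138, 138, 138, 138]]
[123, 122, 122, 122, 123, 123, 122, 125, 143, 151, 150, 151, 150, 150, 150, 148, 145, 167]
```

The drawer travel is 31.9 mm, which is the stop, and the tip has not shifted in the grip. Returning to above the hole at (0.5001, -0.3371).

```bash
python3 -m inch '[{"hand":1,"tx":0,"ty":-2,"tz":0,"wx":0,"wy":0,"wz":0},{"hand":1,"tx":0.3,"ty":-3.5,"tz":0,"wx":0,"wy":0,"wz":0},{"hand":1,"tx":0.3,"ty":-3.5,"tz":0,"wx":0,"wy":0,"wz":0},{"hand":1,"tx":0.3,"ty":-3.5,"tz":0,"wx":0,"wy":0,"wz":0},{"hand":1,"tx":0.4,"ty":-3.5,"tz":0,"wx":0,"wy":0,"wz":0},{"hand":1,"tx":0.4,"ty":-3.5,"tz":0,"wx":0,"wy":0,"wz":0},{"hand":1,"tx":0.4,"ty":-3.5,"tz":0,"wx":0,"wy":0,"wz":0},{"hand":1,"tx":0.4,"ty":-3.5,"tz":0,"wx":0,"wy":0,"wz":0},{"hand":1,"tx":0.4,"ty":-3.5,"tz":0,"wx":0,"wy":0,"wz":0},{"hand":1,"tx":0.36,"ty":-3.5,"tz":0,"wx":0,"wy":0,"wz":0},{"hand":1,"tx":0,"ty":-2,"tz":0,"wx":0,"wy":0,"wz":0},{"hand":1,"tx":0,"ty":0,"tz":-3,"wx":0,"wy":0,"wz":0},{"hand":1,"tx":0,"ty":0,"tz":-2.5,"wx":0,"wy":0,"wz":0},{"hand":1,"tx":0,"ty":0,"tz":-0.8,"wx":0,"wy":0,"wz":0},{"hand":1,"tx":0,"ty":0,"tz":0,"wx":0,"wy":0,"wz":0},{"hand":1,"tx":0,"ty":0,"tz":0,"wx":0,"wy":0,"wz":0},{"hand":1,"tx":0,"ty":0,"tz":0,"wx":0,"wy":0,"wz":0},{"hand":1,"tx":0,"ty":0,"tz":0,"wx":0,"wy":0,"wz":0}]'; python3 -c "
from bench import *
print(get_state()['tool_pos'])"
```

```text
time: 16.77
tool_pos: [0.501, -0.3372, 0.1228]
orientation: [[0.287, 0.958, 0.002], [0.958, -0.287, -0.001], [-0.001, 0.003, -1.0]]
ft_force: [-0.8, 0.3, -1.2]
gripper_width: 0.0117
grasp_force: 58.6
[ 0.50101424 -0.33720516  0.12283835]
```

```bash
python3 -m inch '[{"hand":1,"tx":-0.09,"ty":0.01,"tz":-0.5,"wx":0,"wy":0,"wz":0},{"hand":1,"tx":0,"ty":0,"tz":-1,"wx":0,"wy":0,"wz":0},{"hand":1,"tx":0,"ty":0,"tz":-1,"wx":0,"wy":0,"wz":0},{"hand":1,"tx":0,"ty":0,"tz":-0.5,"wx":0,"wy":0,"wz":0},{"hand":1,"tx":0,"ty":0,"tz":0,"wx":0,"wy":0,"wz":0},{"hand":1,"tx":0,"ty":0,"tz":0,"wx":0,"wy":0,"wz":0},{"hand":1,"tx":0,"ty":0,"tz":0,"wx":0,"wy":0,"wz":0}]' | grep -E "pos|ft"
```

```text
tool_pos: [0.4993, -0.3372, 0.091]
ft_force: [0.2, 0.1, -0.4]
```

```bash
for i in 1 2; do python3 -m inch '[{"hand":1,"tx":0.03,"ty":0,"tz":-0.4,"wx":0,"wy":0,"wz":0},{"hand":1,"tx":0,"ty":0,"tz":-0.4,"wx":0,"wy":0,"wz":0},{"hand":1,"tx":0,"ty":0,"tz":-0.4,"wx":0,"wy":0,"wz":0},{"hand":1,"tx":0,"ty":0,"tz":0,"wx":0,"wy":0,"wz":0},{"hand":1,"tx":0,"ty":0,"tz":0,"wx":0,"wy":0,"wz":0},{"hand":1,"tx":0,"ty":0,"tz":0,"wx":0,"wy":0,"wz":0}]' | grep -E "pos|ft"; done
```

```text
tool_pos: [0.4995, -0.3371, 0.0789]
ft_force: [0.5, 0.6, -1.1]
tool_pos: [0.4998, -0.3372, 0.0669]
ft_force: [0.1, 0.8, -0.3]
```

```bash
for i in 1 2 3; do python3 -m inch '[{"hand":1,"tx":0,"ty":0,"tz":-0.1,"wx":0,"wy":0,"wz":0},{"hand":1,"tx":0,"ty":0,"tz":-0.08,"wx":0,"wy":0,"wz":0},{"hand":1,"tx":0,"ty":0,"tz":0,"wx":0,"wy":0,"wz":0},{"hand":1,"tx":0,"ty":0,"tz":0,"wx":0,"wy":0,"wz":0}]' | grep -E "pos|ft"; done
```

```text
tool_pos: [0.4998, -0.3372, 0.0651]
ft_force: [-0.1, 0.0, -0.7]
tool_pos: [0.4998, -0.3371, 0.0632]
ft_force: [0.0, -0.3, 0.1]
tool_pos: [0.5, -0.3373, 0.0623]
ft_force: [-0.8, 1.2, 5.6]
```

The tool is seated on its collar at z = 0.0623, the same height as at pick-up. Easing off, opening and retreating.

```bash
python3 -m inch '[{"hand":1,"tx":0,"ty":0,"tz":0.07,"wx":0,"wy":0,"wz":0},{"hand":0,"tx":0,"ty":0,"tz":0,"wx":0,"wy":0,"wz":0},{"hand":0,"tx":0,"ty":0,"tz":0,"wx":0,"wy":0,"wz":0},{"hand":0,"tx":0,"ty":0,"tz":0,"wx":0,"wy":0,"wz":0},{"hand":0,"tx":0,"ty":0,"tz":0,"wx":0,"wy":0,"wz":0},{"hand":0,"tx":0,"ty":0,"tz":0,"wx":0,"wy":0,"wz":0},{"hand":0,"tx":0,"ty":0,"tz":1,"wx":0,"wy":0,"wz":0},{"hand":0,"tx":0,"ty":0,"tz":2,"wx":0,"wy":0,"wz":0},{"hand":0,"tx":0,"ty":0,"tz":3,"wx":0,"wy":0,"wz":0},{"hand":0,"tx":0,"ty":0,"tz":3,"wx":0,"wy":0,"wz":0},{"hand":0,"tx":0,"ty":0,"tz":4,"wx":0,"wy":0,"wz":0},{"hand":0,"tx":0,"ty":0,"tz":4,"wx":0,"wy":0,"wz":0},{"hand":0,"tx":-0.5,"ty":0.1,"tz":0.2,"wx":0,"wy":0,"wz":0},{"hand":0,"tx":0,"ty":0,"tz":0,"wx":0,"wy":0,"wz":0},{"hand":0,"tx":0,"ty":0,"tz":0,"wx":0,"wy":0,"wz":0},{"hand":0,"tx":0,"ty":0,"tz":0,"wx":0,"wy":0,"wz":0}]'
python3 - <<'E'
from h import *
from bench import *
c=camera("wrist");pickle.dump(c,open("w6.pkl","wb"))
d=c["range_z"];T=c["cam_to_world"];K=c["intrinsics"]
v,u=np.mgrid[60:225,225:300];z=d[60:225,225:300]
P=np.stack([(u-K[0,2])/K[0,0]*z,(v-K[1,2])/K[1,1]*z,z,np.ones_like(z)],-1)@T.T
for n,x,y in(("pin",.4995,-.3365),("brush",.5132,-.2917),("spade",.526,-.25)):
    m=(np.hypot(P[...,0]-x,P[...,1]-y)<.016)&(P[...,2]>.09)&(z>0);q=P[m];print(n,m.sum(),q[:,:3].mean(0).round(4),q[:,2].max().round(4))
    if n=="pin":
        t=q[q[:,2]>.112];print("top",len(t),t[:,:3].mean(0).round(4))
E
```

```text
time: 20.68
tool_pos: [0.4946, -0.336, 0.2329]
orientation: [[0.288, 0.958, -0.002], [0.958, -0.288, 0.001], [0.001, -0.002, -1.0]]
ft_force: [0.5, -0.3, -0.3]
gripper_width: 0.0424
grasp_force: 0.0
pin 169 [ 0.4999 -0.3347  0.1117] 0.1167
top 132 [ 0.4998 -0.3357  0.1149]
brush 417 [ 0.5126 -0.2914  0.1053] 0.112
spade 69 [ 0.5255 -0.2484  0.1061] 0.118
```

The pin tool's top is at z of about 0.115 over the hole axis, so it stands upright and seated. The brush and cuticle pusher have not moved. Handing in.

```bash
python3 -c "
from bench import *
print(finish_job())"
```

```text
the job is handed in; nothing more can be done
None
```

I held the release button down while pushing the battery drawer out to its stop (31.9 mm measured, 32 mm nominal), returned the pin tool upright on its collar in its own hole, left the other items untouched, and handed the job in at about 21 s; no verdict came back.

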